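Snap the retaining clip onto the pivot shaft

ROBOT

A 6-joint arm with a two-finger parallel gripper is mounted at the origin on the work surface. World frame = base frame: x ahead of the robot, y to its left, z up, the work surface at z = 0. Lengths are in m, angles in rad, forces in N, time in s.
With the tool pointing down it reaches from about 0.425 to 0.95 m from the base axis. Payload 3.5 kg.
Tool frame: the origin (TCP) lies between the finger pads; the fingertips stand 19 mm ahead of it and the grasp point (between the pads) is the TCP; z points along the fingers, y is the line along which they close (so a half turn about z gives the same grasp; the last joint's range is limited). The gripper opens to 85 mm and grips with 20 to 120 N. Pads are 22 mm wide; open, the fingers measure 114 mm over their backs; the gripper's body (76 mm by 85 mm) begins 54 mm behind the grasp point. The pads swing forward as they close: fully open they stand 13 mm farther back than shut.
Start: joints at [-1.416, 0.286, 1.577, -0, 1.279, -0.15], TCP at [0.203, -0.644, 0.25] pointing down, gripper open.
Joint ranges: [-2.77, 2.77], [-0.9, 2.22], [0.21, 2.48], [-1.53, 4.67], [0.24, 2.81], [-2.84, 2.84]. Speed limits (rad/s): [2.79, 2.79, 3.14, 3.14, 3.14, 3.14].

INTERFACE

Orientations are given as a unit quaternion [x, y, z, w].
In Python, from plant import get_state, cams, ctrl gives the robot as it stands. The module is installed in compiled form; this text tells all that it offers.
- The arm moves only by the tool jog_arm, never from a script. Its argument "deltas" is text: rows parted by semicolons, each of 6 numbers parted by spaces: the shift along the world's x, y, z normalised to -1 to 1, where 1 is 0.02 m, then the turn, a rotation vector about the world's x, y, z normalised to -1 to 1, where 1 is 0.1 rad. In form: x y z ax ay az; .... A call has 1 to 20 rows; each row shifts and turns the commanded pose from where the row before left it; what a row does not reach is not made up. A row lasts 1/8 s, in which the tool goes at most 62.5 mm and 10.7 degrees, less where a joint would pass 70% of its speed; a pose out of reach is approached as far as the arm can. A call with a number of a shift or a turn outside -1 to 1 is refused whole. A call with a gripper value outside its range is refused whole. "gripper" is the opening, from 0 (shut) to 1 (fully open), set as the call begins (left out, the last holds). The fingers move at their own pace and stop on an object; "squeeze" is the grip in N (left out, the last holds). Time passes only in rows, so rows that do not move let the fingers close. It gives the time, the measured TCP pose, the force, the opening and the grip force at its end, in the units of the state.
- get_state(): the state, without advancing time (a new reading comes with each control period).
- cams.read_camera(name): name is "scene" or "side" or "wrist"; returns a dict with "color" (384x512x3 uint8, blue, green, red), "vfov" (degrees; the focal length in pixels is half the picture's height over the tangent of half this angle, whatever the lens; pixels are square), "cx", "cy" (the principal point, pixels), "rvec" (rotation vector, rad) and "tvec" (3), from world to camera coordinates, as OpenCV has them. Camera axes: x right, y down, z forward; pixel columns grow to the right and rows downward; lengths in m; the calibration is good to about 2 mm. A picture is of the moment at which its call begins. There is no depth.
- ctrl.sign_off(): hands the job in; it is judged then, once.
The state is a dict: "time": time; "qpos": joint angles; "dq": joint speeds; "joint_efforts": joint torques, N m; "eef_pos": TCP position; "tcp_rot": TCP orientation; "contact_force": force on the tool from outside, world axes, zero at the start; "wrist_torque": the same for the moment, N m; "opening": opening from 0.0 (shut) to 1.0 (fully open); "finger_force": force on a finger pad.
Only numpy, scipy, OpenCV 4.12 (cv2) and the standard library are available. Lean on these libraries where they do the work, as an engineer would, in place of code of your own. Each camera call takes 0.05 s, during which the arm holds its last target. There are 200 camera calls.

TASK

Pick up the forked clip tool (the one with two prongs, not the flat-ended one) from the rubber mat and use it to push the loose split clip, which lies flat on the steel block, sideways onto the groove of that block's shaft until it snaps fully home. Do not push the clip with the fingers. Then lay the fork flat on the rubber mat again, without dropping it.

Things in the scene. Friction and masses are not known exactly. Their poses are not given: they have to be found in the camera images.
- fork: Clip fork, 153 mm long along its x. Wooden handle x -45..45, 22 wide, 26 high, brass band in front; steel blade 8 thick ending in two round-ended prongs, 34 mm apart (y +-17), 42 mm wide over all, tips at x +108. Flat underside throughout. Origin: underside, below mid-handle, z up. 0.14 kg. A tool with the same handle but one narrow flat blade lies 100 mm beside it; not used.
- clip: Loose split clip, sprung steel C, 46 mm across, 8 thick, flat on the block's deck, 40 to 60 mm from the shaft, mouth to it within 7 deg. Origin: ring centre, underside; mouth at +x (tips reach +20), round back (outer radius 23) at -x. The arms spread under about 10 N of push and snap shut behind the groove. Fork square on its back: prong tips at its x -17 mm, underside on or just above the deck.
- block: Dark steel block fixed to the bench, x -96..46, 110 mm wide, flat deck at z 25. Origin: at bench level on the axis of its upright shaft. The clip lies on its -x side and is pushed to its +x. Groove: 20 mm dia., from the deck 11 mm up; head above: 30 mm dia., up to z 61. Fully home, the clip's origin is on the shaft's axis. A like block farther back has its clip on already.
- mat: Black rubber mat fixed to the bench, 260 mm (its x) by 220 mm (its y), 3 mm thick; the fork lies on it. Origin: centre of its underside.

How it is judged:
By the outcome, as a careful person would: the job done as asked, in the order asked, and still so for the second after the job is handed in, with the robot touching nothing.
It also fails if it takes over 51 s, if anything falls off the work surface, if the arm or the gripper's body presses on something with over 40 N, if the wrist force passes 120 N, or if a joint passes its speed limit or range.

## Working session

There is one attempt and no reset: what is moved stays moved. The work goes in short steps, Python scripts to look and compute and a tool call to move; the robot and the scene stay as the last step left them, time stands still between calls to the robot, and variables do not carry over. Pictures are saved under pics/ and viewed, at most 13 in all, crops included, and the job is handed in when it is done.

Besides the shell and the picture viewer there is one more tool, called after "Emit:" as name(argument=value, ...) on one line, values as JSON. jog_arm: Moves the arm, as the interface text tells. Its arguments: {"type":"object","properties":{"deltas":{"type":"string"},"gripper":{"type":"number"},"squeeze":{"type":"number"}},"required":["deltas"]}

```bash
mkdir -p pics
cat > h.py <<'E'
import cv2,numpy as np
from plant import get_state,cams,ctrl
def cam(n):
    d=cams.read_camera(n); im=d['color']; f=im.shape[0]/2/np.tan(np.radians(d['vfov'])/2)
    K=np.array([[f,0,d['cx']],[0,f,d['cy']],[0,0,1.]]); R=cv2.Rodrigues(np.array(d['rvec'],float))[0]
    return im,K,R,np.array(d['tvec'],float).ravel()
def onz(c,uv,z):
    _,K,R,t=c; o=-R.T@t; r=[]
    for p in np.atleast_2d(uv):
        v=R.T@np.linalg.solve(K,[p[0],p[1],1.]); r.append(o+v*(z-o[2])/v[2])
    return np.array(r)
def proj(c,P):
    _,K,R,t=c; return cv2.projectPoints(np.atleast_2d(np.array(P,float)),cv2.Rodrigues(R)[0],t,K,None)[0].reshape(-1,2)
def tri(c1,p1,c2,p2):
    P=[c[1]@np.c_[c[2],c[3]] for c in (c1,c2)]
    X=cv2.triangulatePoints(P[0],P[1],np.array(p1,float).reshape(2,-1) if np.ndim(p1)==1 else np.array(p1,float).T,np.array(p2,float).reshape(2,-1) if np.ndim(p2)==1 else np.array(p2,float).T)
    return (X[:3]/X[3]).T
E
python3 - <<'E'
from h import *
import pickle
C={n:cam(n) for n in('scene','side','wrist')}
pickle.dump(C,open('c0.pkl','wb'))
for n,c in C.items(): print(n,-c[2].T@c[3],c[2][2],c[1][0,0])
cv2.imwrite('pics/a.png',cv2.resize(C['scene'][0],(800,600)))
cv2.imwrite('pics/b.png',cv2.resize(C['side'][0],(800,600)))
E
```

```text
scene [ 1.04166281 -0.20429168  0.49028824] [-0.66674166  0.30163814 -0.68152035] 393.4873530604875
side [0.57592422 0.51960424 0.66258215] [ 0.02788519 -0.64556009 -0.76320023] 424.6651910817799
wrist [ 0.26555999 -0.62444     0.37306827] [-0.24619538 -0.07579207 -0.96625224] 298.3350903322311
```

View pics/a.png

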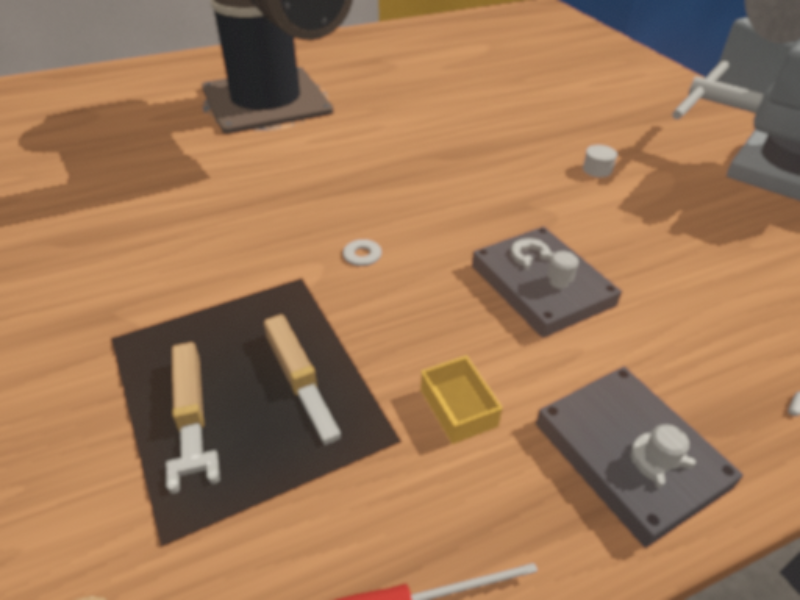

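View pics/b.png

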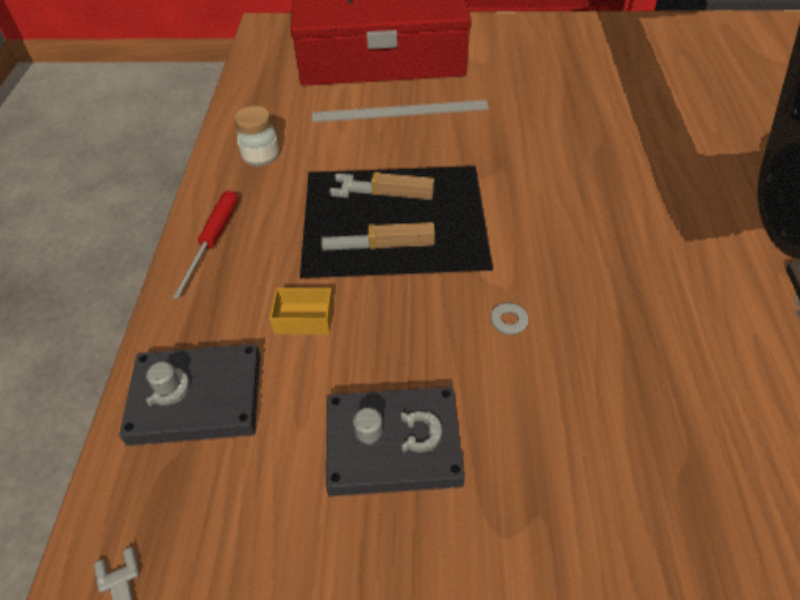

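The scene view (800x600) shows the fork at about (190,420) and the loose clip at (530,250) beside the shaft at (565,265). In the side view they are at (380,187), (422,432) and (368,427). Next are crops to measure from.

Run:
```python
import pickle,cv2,numpy as np
C=pickle.load(open('c0.pkl','rb'))
def crop(n,x,y,w=100,h=75): return cv2.resize(C[n][0][y:y+h,x:x+w],(400,300),interpolation=cv2.INTER_CUBIC)
m=np.vstack([np.hstack([crop('scene',75,215,),crop('side',190,95)]),np.hstack([crop('scene',298,140),crop('side',202,245)])])
cv2.imwrite('pics/c.png',m)
```

```text
(no output)
```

View pics/c.png

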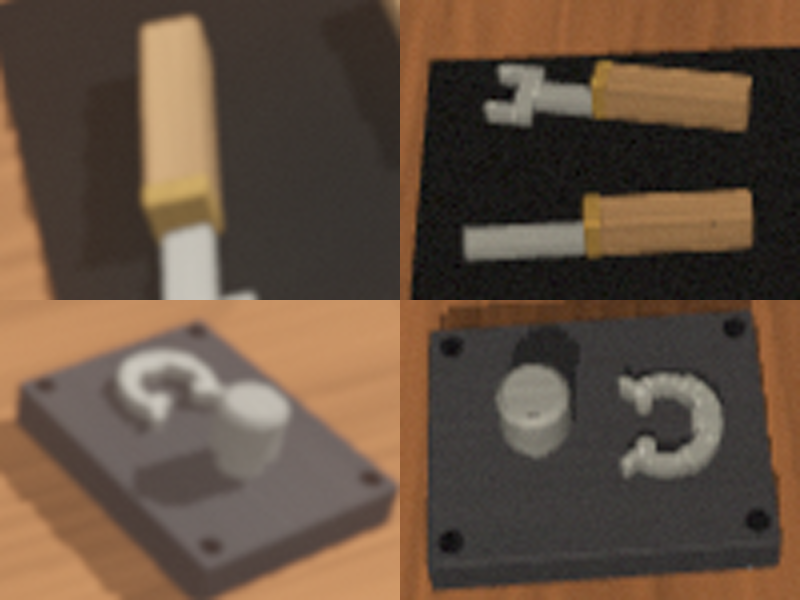

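```bash
cat > m.py <<'E'
from h import *
import pickle
from scipy.optimize import least_squares
C=pickle.load(open('c0.pkl','rb')); S,D=C['scene'],C['side']
full=lambda p:(np.array(p,float)+.5)/1.5625-.5
cr=lambda p,x,y:(np.array(p,float)+.5)/4-.5+[x,y]
def T(P,q):
    c,s=np.cos(q[2]),np.sin(q[2]);P=np.array(P,float);return np.c_[q[0]+c*P[:,0]-s*P[:,1],q[1]+s*P[:,0]+c*P[:,1],P[:,2]]
ms=full([[112,340],[302,280],[400,440],[162,545]]);md=full([[475,167],[491,269],[301,274],[308,172]])
bs=cr([[20,85],[203,20],[398,187],[205,275]],298,140);bd=cr([[352,12],[378,245],[30,268],[30,30]],202,245)
hs=cr([[256,107]],298,140);hd=cr([[133,97]],202,245)
E
python3 - <<'E'
from m import *
np.set_printoptions(precision=4,suppress=True)
print('mat',tri(S,ms,D,md));print('blk',tri(S,bs,D,bd));print('head',tri(S,hs,D,hd))
def fit(P,a,b,x0):
    f=lambda q:np.r_[(proj(S,T(P,q))-a).ravel(),(proj(D,T(P,q))-b).ravel()]
    r=least_squares(f,x0);print(r.x,r.fun.round(1));return r.x
fit([[-.13,-.11,.003],[-.13,.11,.003],[.13,.11,.003],[.13,-.11,.003]],ms,md,[.5,-.3,0])
q=fit([[-.096,-.055,.025],[-.096,.055,.025],[.046,.055,.025],[.046,-.055,.025],[0,0,.061]],np.r_[bs,hs],np.r_[bd,hd],[.5,0.1,0])
th=np.linspace(0.7,2*np.pi-.7,200)
ring=np.array([[.023*np.cos(t),.023*np.sin(t),z] for z in(.025,.033) for t in th])
def g(p):
    a,b=proj(S,T(ring,p)),proj(D,T(ring,p))
    e=cr([[115,47]],298,140)[0];d=cr([[322,72],[322,177]],202,245)
    return [a[:,0].min()-e[0],a[:,1].min()-e[1],b[:,0].max()-d[0,0],b[:,1].min()-d[0,1],b[:,1].max()-d[1,1]]
r=least_squares(lambda p:g([*p,q[2]]),q[:2]-[.05,0],diff_step=1e-4);print('clip',r.x,np.round(r.fun,1))
# clip tips (top) side view z=.033
t=onz(D,cr([[222,80],[227,168]],202,245),.030);print('tips',t)
v=t.mean(0)[:2]-r.x;print('yaw clip',np.arctan2(v[1],v[0]),'dir to shaft',np.arctan2(*(q[:2]-r.x)[::-1]),np.linalg.norm(q[:2]-r.x))
# fork
b=onz(D,cr([[351,75],[195,97],[197,62]],190,95),.029);print(b)
tp=tri(S,full([[214,480],[173,488]]),D,cr([[87,112],[98,72]],190,95));print('tips',tp)
hb=tri(S,cr([[146,195],[210,178]],75,215),D,cr([[197,62],[194,92]],190,95));print('band',hb)
E
```

```text
mat [[ 0.4979 -0.3021 -0.0016]
 [ 0.4866 -0.0843  0.0008]
 [ 0.7419 -0.0693  0.0046]
 [ 0.757  -0.2849  0.0025]]
blk [[0.5435 0.1164 0.0228]
 [0.5354 0.2251 0.0236]
 [0.6734 0.2361 0.0224]
 [0.6847 0.1267 0.0221]]
head [[0.6342 0.1793 0.0575]]
[ 0.6212 -0.1844  0.0628] [-1.1 -1.9 -0.  -2.1  1.2  0.3 -1.   0.7 -0.2 -1.4  0.9  0.2 -1.8  2.1
 -0.4 -0.4]
[0.6344 0.1784 0.0824] [-0.7 -1.2 -0.3 -1.1  1.5 -0.5  0.2 -1.6 -0.5 -1.7 -0.3 -0.6  0.5 -0.
 -1.9 -0.1 -0.6 -0.3 -0.7 -1.2]
clip [0.5793 0.1745] [-0.   0.8  0.3 -0.4  0.5]
tips [[0.5989 0.1545 0.03  ]
 [0.5958 0.1953 0.03  ]]
yaw clip 0.02432208355536471 dir to shaft 0.07175885403565672 0.0552615283622467
[[ 0.5629 -0.2408  0.029 ]
 [ 0.6514 -0.2214  0.029 ]
 [ 0.6519 -0.2522  0.029 ]]
tips [[ 0.7169 -0.2345  0.0058]
 [ 0.7129 -0.2678  0.0085]]
band [[ 0.6512 -0.2516  0.0304]
 [ 0.6514 -0.2291  0.0278]]
```

Run:
```python
from h import *
from scipy.spatial.transform import Rotation as R
s=get_state();print(s['eef_pos'],R.from_quat(s['tcp_rot']).as_matrix().round(3),s['time'],s['opening'])
```

```text
[ 0.20250922 -0.6434157   0.24922361] [[ 0.954  0.3   -0.   ]
 [ 0.3   -0.954  0.002]
 [ 0.    -0.002 -1.   ]] 0.15 0.9963685265247714
```

Emit:
jog_arm(deltas="1 1 0 0 0 0;1 1 0 0 0 0;1 1 0 0 0 0;1 1 0 0 0 0;1 1 0 0 0 0;1 1 0 0 0 0;1 1 0 0 0 0;1 1 0 0 0 0;1 1 0 0 0 0;1 1 0 0 0 0;1 1 0 0 0 0;1 1 0 0 0 0;1 1 0 0 0 0;1 1 0 0 0 0;1 1 0 0 0 0;1 1 0 0 0 0;1 1 0 0 0 0;1 1 0 0 0 0;0 0 0 0 0 0", gripper=1)

```text
time: 2.52
eef_pos: [0.5637, -0.2807, 0.2504]
tcp_rot: [0.988, 0.154, 0.0, -0.0]
contact_force: [-0.9, -0.5, -0.1]
opening: 0.994
finger_force: 0.0
```

Emit:
jog_arm(deltas="0 0 -1 0 0 -1;0 0 -1 0 0 -1;0 0 -1 0 0 -1;0 0 -1 0 0 -1;0 0 0 0 0 -0.3;0 0 0 0 0 0")

```text
time: 3.28
eef_pos: [0.5627, -0.284, 0.1713]
tcp_rot: [0.998, -0.062, 0.0, 0.0]
contact_force: [0.2, -0.8, -0.2]
opening: 1.005
finger_force: 0.0
```

Run:
```python
from h import *
import pickle
c=cam('wrist');pickle.dump(c,open('w1.pkl','wb'))
im=c[0].copy()
cv2.imwrite('pics/w1.png',cv2.resize(im,(800,600),interpolation=cv2.INTER_CUBIC))
print(get_state()['eef_pos'],-c[2].T@c[3])
```

```text
[ 0.56300886 -0.28415097  0.17177372] [ 0.62813711 -0.29234379  0.29537548]
```

View pics/w1.png

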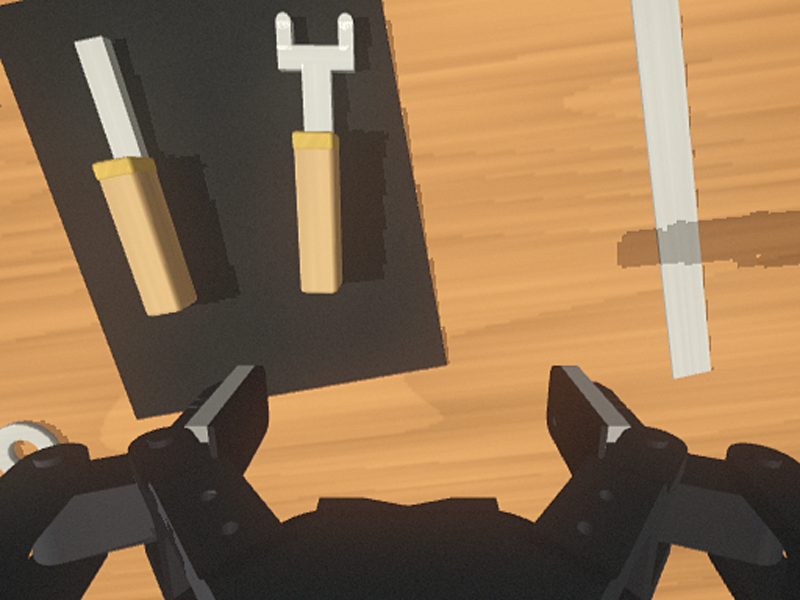

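The wrist view shows the prong tips at (282,13) and (346,13), the band front edge at (293..338,132), and the handle's rear edge at (300..337,292).

Run:
```python
from m import *
np.set_printoptions(precision=4,suppress=True)
c=pickle.load(open('w1.pkl','rb'))
t=onz(c,full([[283,13],[346,13]]),.010);b=onz(c,full([[293,132],[338,132],[300,292],[337,292]]),.029)
print(t,b)
print('z band',tri(c,full([[293,132],[338,132]]),D,cr([[194,95],[197,62]],190,95)))
m=[t.mean(0),b[:2].mean(0),b[2:].mean(0)];print(m)
d=(m[0]-m[2]);print('yaw',np.arctan2(d[1],d[0]),np.linalg.norm(d[:2]))
```

```text
[[ 0.7197 -0.2357  0.01  ]
 [ 0.7155 -0.2698  0.01  ]] [[ 0.6566 -0.2338  0.029 ]
 [ 0.6536 -0.258   0.029 ]
 [ 0.5681 -0.2214  0.029 ]
 [ 0.5654 -0.243   0.029 ]]
z band [[ 0.6546 -0.2321  0.0215]
 [ 0.653  -0.2574  0.0247]]
[array([ 0.7176, -0.2527,  0.01  ]), array([ 0.6551, -0.2459,  0.029 ]), array([ 0.5668, -0.2322,  0.029 ])]
yaw -0.13519755956134447 0.15220756096440596
```

Emit:
jog_arm(deltas="0.93 0.75 0 0 0 -0.1;0.93 0.75 0 0 0 0;0.92 0.74 0 0 0 0;0 0 -1 0 0 0;0 0 -1 0 0 0;0 0 -1 0 0 0;0 0 -1 0 0 0;0 0 -1 0 0 0;0 0 -1 0 0 0;0 0 -0.8 0 0 0;0 0 -0.45 0 0 0;0 0 0 0 0 0")

```text
time: 4.82
eef_pos: [0.6179, -0.2389, 0.0245]
tcp_rot: [0.998, -0.068, -0.001, -0.0]
contact_force: [-0.1, -0.5, -1.2]
opening: 1.002
finger_force: 0.0
```

Emit:
jog_arm(deltas="0 0 0 0 0 0;0 0 0 0 0 0;0 0 0 0 0 0;0 0 0 0 0 0;0 0 0 0 0 0;0 0 0 0 0 0;0 0 0 0 0 0;0 0 0 0 0 0", gripper=0, squeeze=70)

```text
time: 5.82
eef_pos: [0.6187, -0.2393, 0.0261]
tcp_rot: [0.998, -0.068, 0.001, 0.0]
contact_force: [-1.3, -0.3, 5.1]
opening: 0.24
finger_force: 71.8
```

Emit:
jog_arm(deltas="0 0 0.5 0 0 0;0 0 1 0 0 0;0 0 1 0 0 0;0 0 1 0 0 0;0 1 1 0 0 0;0 1 1 0 0 0;0 1 1 0 0 0;-0.5 1 0.5 0 0 0;-0.5 1 0 0 0 0.5;-0.5 1 0 0 0 0.5;-0.5 1 0 0 0 0.5;-0.5 1 0 0 0 0.5;-0.5 1 0 0 0 0.2;-0.5 1 0 0 0 0;-0.5 1 0 0 0 0;-0.5 1 0 0 0 0;-0.5 1 0 0 0 0;-0.5 1 0 0 0 0;-0.5 1 0 0 0 0;-0.5 1 0 0 0 0")

```text
time: 8.32
eef_pos: [0.4875, 0.0822, 0.1654]
tcp_rot: [0.999, 0.042, 0.0, -0.0]
contact_force: [0.1, -0.4, -1.3]
opening: 0.241
finger_force: 71.0
```

Emit:
jog_arm(deltas="0 1 0 0 0 0;0 0.3 0 0 0 0;0 0 0 0 0 0;0 0 0 0 0 0")

```text
time: 8.82
eef_pos: [0.4883, 0.1065, 0.1653]
tcp_rot: [0.999, 0.042, -0.0, 0.0]
contact_force: [0.4, -0.4, -1.1]
opening: 0.239
finger_force: 71.0
```

Run:
```python
from h import *
import pickle
C={n:cam(n) for n in('wrist','side','scene')};s=get_state();C['pos']=s['eef_pos'];C['rot']=s['tcp_rot'];pickle.dump(C,open('w2.pkl','wb'))
print(s['eef_pos'],s['tcp_rot'],s['finger_force'])
cv2.imwrite('pics/w2.png',cv2.resize(C['wrist'][0],(800,600),interpolation=cv2.INTER_CUBIC))
cv2.imwrite('pics/s2.png',cv2.resize(np.hstack([C['side'][0][120:320,170:440],C['scene'][0][20:220,230:500]]),(800,296),interpolation=cv2.INTER_CUBIC))
```

```text
[0.488273   0.10640463 0.16525233] [ 9.99120485e-01  4.19314592e-02 -7.48223292e-05  5.64054949e-05] 71.02150440216064
```

View pics/w2.png

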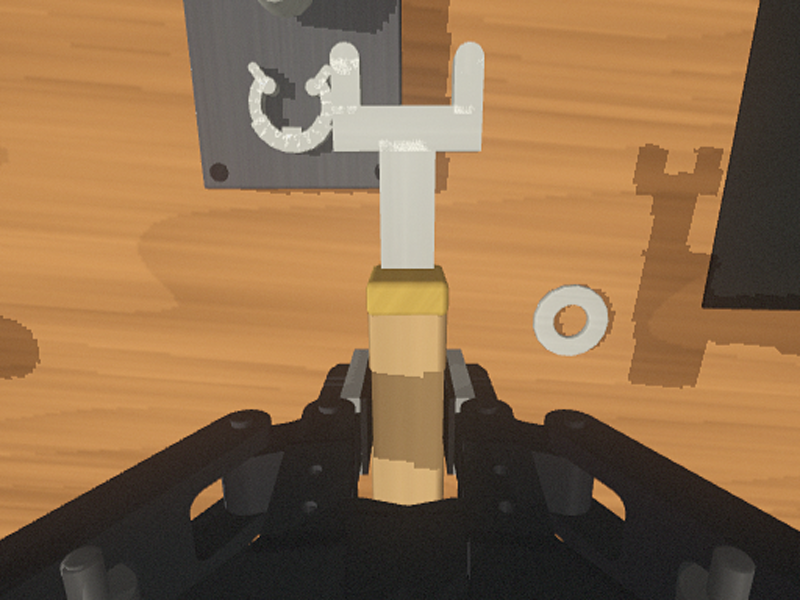

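View pics/s2.png

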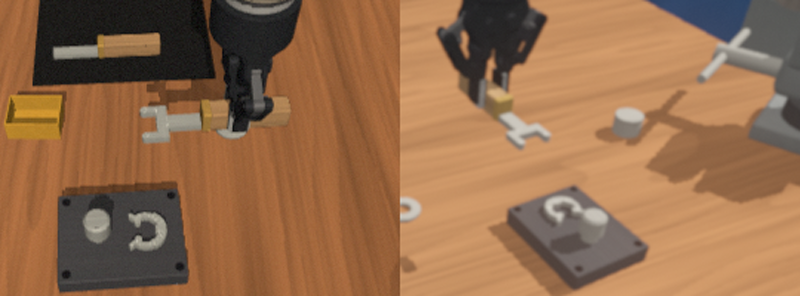

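The wrist view shows the held prong tips at (344,43) and (470,43), straight in the grip. The clip's outer left is at x=249, its back at y=152, and the block's rear left corner is at (204,188).

Run:
```python
from m import *
from scipy.spatial.transform import Rotation as R
np.set_printoptions(precision=4,suppress=True)
G=pickle.load(open('w2.pkl','rb'));W=G['wrist'];p=np.array(G['pos']);h=R.from_quat(G['rot']).as_matrix()[:,0];print('heading',np.arctan2(h[1],h[0]),'z',h[2])
s=800/540
sd=np.array([[143,138],[142,110]])/s+[170,120]-.3
t=tri(W,full([[344,43],[470,43]]),G['side'],sd);print('tips',t)
print('tips@z',onz(W,full([[344,43],[470,43]]),p[2]-.0225+.008))
q=(.6344,.1784,.0824)
print('block rear L',onz(W,full([[204,188]]),.025),'model',T([[-.096,.055,.025]],q),'model px',(proj(W,T([[-.096,.055,.025],[0,0,.061]],q))+.5)*1.5625)
th=np.linspace(0.9,2*np.pi-.9,200)
ring=np.array([[.023*np.cos(t),.023*np.sin(t),z] for z in(.025,.033) for t in th])
ctr=lambda c:proj(W,T(ring,[*c,q[2]]))
e=full([[249,152]])[0]
r=least_squares(lambda c:[ctr(c)[:,0].min()-e[0],ctr(c)[:,1].max()-e[1]],[.579,.1745],diff_step=1e-4);print('clip',r.x,r.fun)
tp=onz(W,full([[253,66],[330,72]]),.033);v=tp.mean(0)[:2]-r.x;print('ctips',tp,'yaw',np.arctan2(v[1],v[0]))
```

```text
heading 0.08388750529875084 z -0.00015424337314980436
tips [[0.5845 0.1326 0.1474]
 [0.5861 0.0986 0.1516]]
tips@z [[0.5859 0.1313 0.1508]
 [0.5888 0.0976 0.1508]]
block rear L [[0.5358 0.2227 0.025 ]] model [[0.5342 0.2253 0.025 ]] model px [[199.7877 191.113 ]
 [267.2707 -36.2556]]
clip [0.5823 0.1722] [ 0. -0.]
ctips [[0.5986 0.1932 0.033 ]
 [0.5991 0.1545 0.033 ]] yaw 0.09716283016518812
```

Emit:
jog_arm(deltas="-0.6 0.95 0 0 0 0;-0.6 0.95 0 0 0 0;-0.63 0.9 0 0 0 0;0 0 -1 0 0 0;0 0 -1 0 0 0;0 0 -1 0 0 0;0 0 -1 0 0 0;0 0 -0.8 0 0 0;0 0 -0.5 0 0 0;0 0 -0.27 0 0 0;0 0 0 0 0 0;0 0 0 0 0 0")

```text
time: 10.48
eef_pos: [0.4521, 0.163, 0.0545]
tcp_rot: [0.999, 0.042, 0.001, -0.0]
contact_force: [-0.4, -0.4, -1.4]
opening: 0.238
finger_force: 71.1
```

Run:
```python
from h import *
import pickle
C={n:cam(n) for n in('wrist','side','scene')};s=get_state();C['pos']=s['eef_pos'];C['rot']=s['tcp_rot'];pickle.dump(C,open('w3.pkl','wb'))
print(s['eef_pos'],s['tcp_rot'],s['contact_force'])
r=lambda im,w,h:cv2.resize(im,(w,h),interpolation=cv2.INTER_CUBIC)
cv2.imwrite('pics/w3.png',np.vstack([np.hstack([r(C['side'][0][240:330,200:320],400,300),r(C['scene'][0][130:220,290:410],400,300)]),r(C['wrist'][0][0:150,56:456],800,300)]))
```

```text
[0.4520314  0.16301674 0.05449925] [ 9.99100612e-01  4.23980504e-02  6.06391930e-04 -6.52477453e-05] [-0.5483411   0.58547571 -1.84021599]
```

View pics/w3.png

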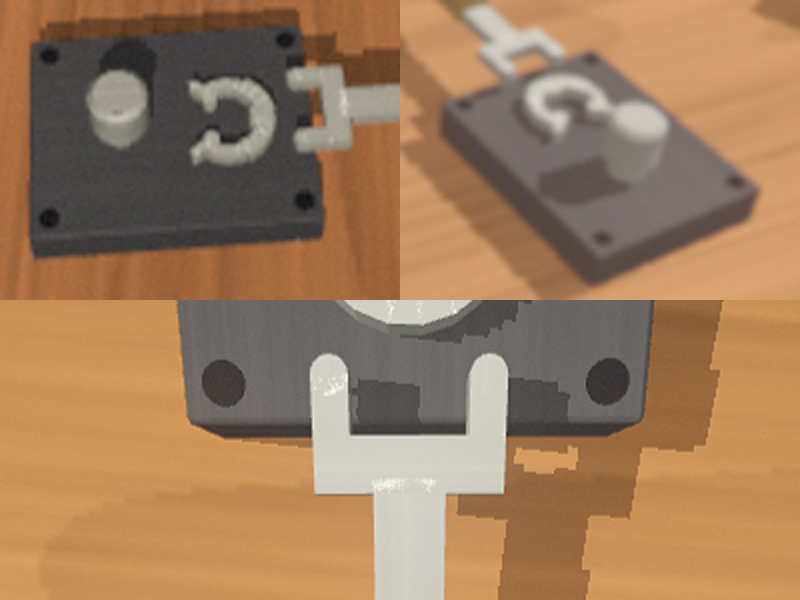

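Wrist crop: the prong tips are at (328,360) and (488,360), their middle at 408. The clip's back arc is centred on about 409 and the block's edges on about 417. Side crop: prong tips at (292,78) and (300,140), screws at (285,40), (305,200), (50,55) and (48,217). I'll check this numerically.

Run:
```python
from m import *
np.set_printoptions(precision=4,suppress=True)
G=pickle.load(open('w3.pkl','rb'));W,D2,S2=G['wrist'],G['side'],G['scene'];p=np.array(G['pos'])
w=lambda a:(np.array(a,float)-[0,300]+.5)/2-.5+[56,0]
d=lambda a:(np.array(a,float)+.5)*.3-.5+[200,240]
s=lambda a:(np.array(a,float)-[400,0]+.5)*.3-.5+[290,130]
tips=tri(W,w([[328,355],[488,355]]),D2,d([[295,141],[289,78]]));print('tips WD',tips)
print('tips SD',tri(S2,s([[555,55],[508,75]]),D2,d([[295,141],[289,78]])))
u=np.array([.9966,.0824]);n=np.array([-.0824,.9966])
fr=lambda P:np.c_[(P[:,:2]-[.6344,.1784])@u,(P[:,:2]-[.6344,.1784])@n]*1000
print('W: tips',fr(onz(W,w([[328,355],[488,355]]),.040)),'rear corners',fr(onz(W,w([[192,420],[642,420]]),.025)),'clipback',fr(onz(W,w([[409,332]]),.027)))
print('D: tips',fr(onz(D2,d([[289,78],[295,141]]),.040)),'screws',fr(onz(D2,d([[285,40],[305,200],[48,217],[50,55]]),.025)),'head',fr(onz(D2,d([[117,95]]),.061)),'clip back',fr(onz(D2,d([[276,117]]),.029)))
print('TCP',fr(p[None]))
```

```text
tips WD [[0.5485 0.1895 0.0372]
 [0.5509 0.1559 0.04  ]]
tips SD [[0.5465 0.1889 0.0367]
 [0.5497 0.1544 0.0359]]
W: tips [[-83.4896  16.5429]
 [-83.3884 -17.0692]] rear corners [[-93.9912  51.3325]
 [-93.6691 -56.1478]] clipback [[-75.5465  -0.4439]]
D: tips [[-86.0909 -14.6788]
 [-85.4954  20.1654]] screws [[-87.6275 -46.0336]
 [-88.3962  43.9067]
 [ 35.3946  44.2803]
 [ 35.1995 -45.5481]] head [[-0.8795  0.9887]] clip back [[-78.3795   0.6154]]
TCP [[-183.0161   -0.3038]]
```

Emit:
jog_arm(deltas="0 -0.08 -0.12 0 0 0;0 0 -0.08 0 0 0;0 0 -0.05 0 0 0;0 0 0 0 0 0;0 0 0 0 0 0")

```text
time: 11.25
eef_pos: [0.4516, 0.1613, 0.0489]
tcp_rot: [0.999, 0.042, 0.0, -0.0]
contact_force: [-0.1, -0.5, -1.7]
opening: 0.238
finger_force: 71.1
```

Emit:
jog_arm(deltas="0 0 -0.05 0 0 0;0 0 0 0 0 0;0 0 0 0 0 0")

```text
time: 11.62
eef_pos: [0.4517, 0.1614, 0.048]
tcp_rot: [0.999, 0.042, 0.0, -0.0]
contact_force: [-0.3, 0.2, -0.5]
opening: 0.241
finger_force: 71.1
```

Emit:
jog_arm(deltas="0.4 0.033 0 0 0 0;0.4 0.033 0 0 0 0;0.4 0.033 0 0 0 0;0.4 0.033 0 0 0 0;0.4 0.033 0 0 0 0;0 0 0 0 0 0")

```text
time: 12.38
eef_pos: [0.4928, 0.1647, 0.0479]
tcp_rot: [0.999, 0.042, 0.001, -0.0]
contact_force: [-0.2, 0.9, -0.5]
opening: 0.238
finger_force: 71.1
```

```bash
cat > v.py <<'E'
from h import *
import pickle,sys
k=sys.argv[1]
C={n:cam(n) for n in('wrist','side','scene')};s=get_state();C['pos']=s['eef_pos'];C['rot']=s['tcp_rot'];pickle.dump(C,open(k+'.pkl','wb'))
print(s['eef_pos'],s['tcp_rot'],s['contact_force'])
r=lambda im,w,h:cv2.resize(im,(w,h),interpolation=cv2.INTER_CUBIC)
cv2.imwrite(f'pics/{k}.png',np.vstack([np.hstack([r(C['side'][0][240:330,200:320],400,300),r(C['scene'][0][130:220,290:410],400,300)]),r(C['wrist'][0][0:150,56:456],800,300)]))
E
python3 v.py w4
```

```text
[0.49212277 0.16463787 0.04797523] [ 9.99103333e-01  4.23309019e-02  7.89482424e-04 -4.93877994e-05] [ 0.36331842 -0.60314835 -0.56125914]
```

View pics/w4.png

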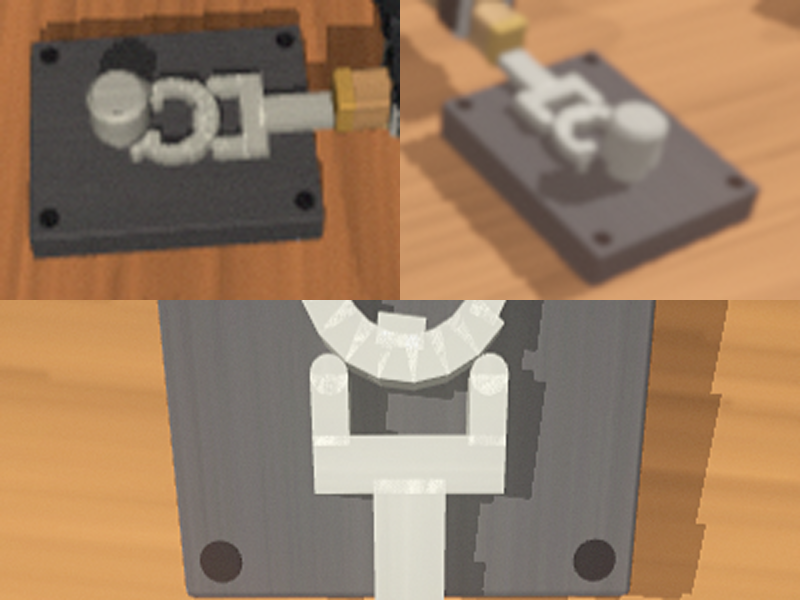

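The clip is centred between the prongs (arc middle 405, fork middle 408, block middle 407) and its mouth is at the shaft. Pushing on.

Emit:
jog_arm(deltas="0.25 0.02 0 0 0 0;0.25 0.02 0 0 0 0;0.25 0.02 0 0 0 0;0 0 0 0 0 0")

```text
time: 13.02
eef_pos: [0.5043, 0.1659, 0.048]
tcp_rot: [0.999, 0.043, -0.004, 0.0]
contact_force: [-10.8, -1.1, 9.9]
opening: 0.242
finger_force: 72.6
```

Emit:
jog_arm(deltas="0.2 0.016 0 0 0 0;0.2 0.016 0 0 0 0;0 0 0 0 0 0")

```text
time: 13.4
eef_pos: [0.5106, 0.1668, 0.048]
tcp_rot: [0.999, 0.043, -0.006, 0.0]
contact_force: [-15.2, -0.1, 14.2]
opening: 0.244
finger_force: 73.2
```

Emit:
jog_arm(deltas="0.15 0.012 0.02 0 0 0;0.15 0.012 0 0 0 0;0 0 0 0 0 0")

```text
time: 13.78
eef_pos: [0.5202, 0.1671, 0.0481]
tcp_rot: [0.999, 0.043, -0.001, -0.0]
contact_force: [-3.8, 0.0, 1.8]
opening: 0.243
finger_force: 71.5
```

```bash
python3 v.py w5
```

```text
[0.52016183 0.16710125 0.04803517] [ 9.99098965e-01  4.24363757e-02 -6.26873855e-04 -1.35150780e-04] [-3.8208588   1.95066696  1.63394832]
```

View pics/w5.png

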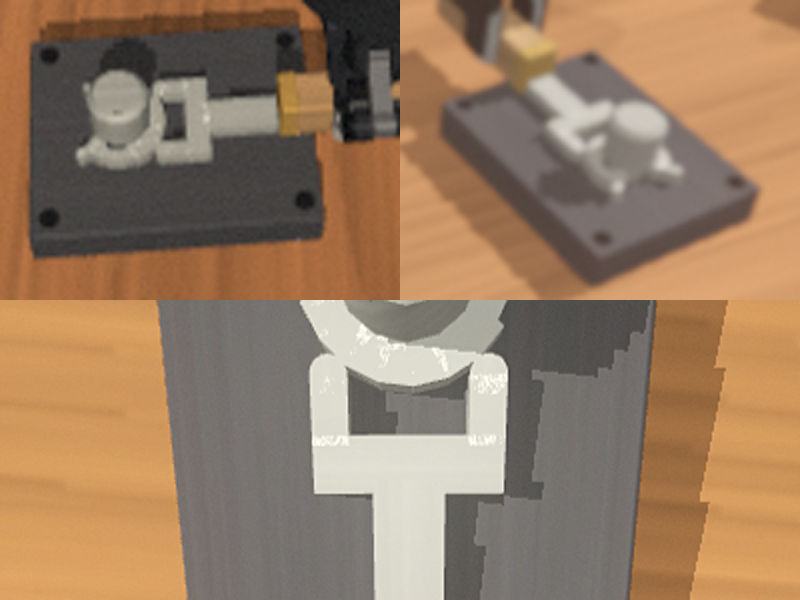

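Emit:
jog_arm(deltas="0.1 0.008 0 0 0 0;0 0 0 0 0 0")

```text
time: 14.18
eef_pos: [0.5203, 0.1672, 0.0481]
tcp_rot: [0.999, 0.042, -0.004, 0.0]
contact_force: [-10.4, 0.0, 7.7]
opening: 0.24
finger_force: 72.3
```

The clip is round the shaft, with its arms past the head. A further 2 mm gave no motion and more force, so it is at its stop. One firmer nudge, then back off, lift and return.

Emit:
jog_arm(deltas="0.1 0.008 0 0 0 0;0.06 0.005 0 0 0 0;0 0 0 0 0 0")

```text
time: 14.55
eef_pos: [0.5205, 0.1672, 0.048]
tcp_rot: [0.999, 0.043, -0.008, 0.001]
contact_force: [-20.8, -2.0, 17.4]
opening: 0.245
finger_force: 73.5
```

Emit:
jog_arm(deltas="-0.3 -0.025 0.05 0 0 0;-0.5 -0.041 0 0 0 0;-1 -0.082 0 0 0 0;-1 -0.082 0.2 0 0 0;0 0 1 0 0 0;0 0 1 0 0 0;0 0 1 0 0 0;0 0 1 0 0 0;0 0 1 0 0 0;0 -1 1 0 0 0;0 -1 0 0 0 0;0 -1 0 0 0 0;0 0 0 0 0 0")

```text
time: 16.18
eef_pos: [0.47, 0.1018, 0.1732]
tcp_rot: [0.999, 0.041, 0.001, 0.0]
contact_force: [-0.3, -0.2, -1.3]
opening: 0.243
finger_force: 71.0
```

```bash
python3 v.py w6
```

```text
[0.46980416 0.10306173 0.17314806] [ 9.99105291e-01  4.22916102e-02  1.46217692e-04 -1.27184133e-04] [-0.39954529 -0.2850979  -1.0313722 ]
```

View pics/w6.png

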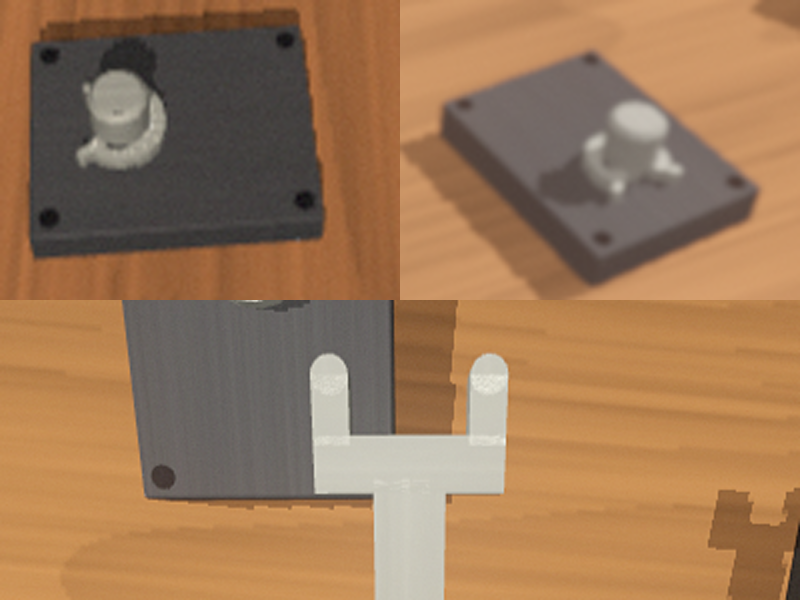

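The clip is on the groove with both tips past the shaft, and it stayed there when the fork withdrew. The fork sits unchanged in the grip. Returning it to its old place.

Emit:
jog_arm(deltas="0.4 -0.95 0 0 0 -0.12;0.4 -0.95 0 0 0 -0.12;0.4 -0.95 0 0 0 -0.12;0.4 -0.95 0 0 0 -0.12;0.4 -0.95 0 0 0 -0.12;0.4 -0.95 0 0 0 -0.12;0.4 -0.95 0 0 0 -0.12;0.4 -0.95 0 0 0 -0.12;0.4 -0.95 0 0 0 -0.12;0.45 -0.95 0 0 0 -0.12;0.45 -0.95 0 0 0 -0.12;0.4 -0.95 0 0 0 -0.12;0.4 -0.95 0 0 0 -0.12;0.4 -0.95 0 0 0 -0.12;0.4 -0.95 0 0 0 -0.13;0.4 -0.95 0 0 0 -0.13;0.45 -0.95 0 0 0 -0.13;0.45 -0.9 0 0 0 -0.13;0 0 0 0 0 0;0 0 0 0 0 0")

```text
time: 18.82
eef_pos: [0.6175, -0.2379, 0.173]
tcp_rot: [0.998, -0.068, -0.0, -0.0]
contact_force: [-0.4, 0.0, -1.4]
opening: 0.238
finger_force: 71.1
```

Emit:
jog_arm(deltas="0 0 -1 0 0 0;0 0 -1 0 0 0;0 0 -1 0 0 0;0 0 -1 0 0 0;0 0 -1 0 0 0;0 0 -1 0 0 0;0 0 -0.5 0 0 0;0 0 -0.3 0 0 0;0 0 -0.2 0 0 0;0 0 0 0 0 0;0 0 0 0 0 0")

```text
time: 20.2
eef_pos: [0.6182, -0.2384, 0.034]
tcp_rot: [0.998, -0.068, 0.001, 0.0]
contact_force: [0.2, -0.1, -2.2]
opening: 0.238
finger_force: 71.1
```

Now 8 mm above the height at which I gripped it; lowering by feel.

Emit:
jog_arm(deltas="0 0 -0.12 0 0 0;0 0 -0.1 0 0 0;0 0 -0.08 0 0 0;0 0 0 0 0 0;0 0 0 0 0 0")

```text
time: 20.82
eef_pos: [0.6178, -0.2383, 0.0273]
tcp_rot: [0.998, -0.068, 0.0, 0.0]
contact_force: [-0.3, 0.3, -2.6]
opening: 0.241
finger_force: 71.1
```

Emit:
jog_arm(deltas="0 0 -0.05 0 0 0;0 0 0 0 0 0;0 0 0 0 0 0")

```text
time: 21.2
eef_pos: [0.6178, -0.2382, 0.0263]
tcp_rot: [0.998, -0.068, -0.0, -0.0]
contact_force: [1.1, -0.1, -1.4]
opening: 0.243
finger_force: 71.1
```

Emit:
jog_arm(deltas="0 0 -0.04 0 0 0;0 0 0 0 0 0;0 0 0 0 0 0")

```text
time: 21.58
eef_pos: [0.6179, -0.2383, 0.0261]
tcp_rot: [0.998, -0.068, 0.0, 0.0]
contact_force: [-2.1, 1.1, 2.8]
opening: 0.242
finger_force: 71.6
```

On the mat (force rose by 4 N). Ease the grip, then open.

Emit:
jog_arm(deltas="0 0 0 0 0 0;0 0 0 0 0 0", squeeze=20)

```text
time: 21.82
eef_pos: [0.6179, -0.2383, 0.0261]
tcp_rot: [0.998, -0.068, 0.0, 0.0]
contact_force: [-2.2, 1.6, 5.8]
opening: 0.238
finger_force: 71.7
```

Emit:
jog_arm(deltas="0 0 0 0 0 0;0 0 0 0 0 0;0 0 0 0 0 0;0 0 0 0 0 0", gripper=0.5)

```text
time: 22.32
eef_pos: [0.6178, -0.2382, 0.0253]
tcp_rot: [0.998, -0.068, -0.0, -0.0]
contact_force: [-0.1, -0.5, 0.8]
opening: 0.499
finger_force: 0.0
```

Emit:
jog_arm(deltas="0 0 0 0 0 0;0 0 0 0 0 0;0 0 0 0 0 0", gripper=0.9)

```text
time: 22.7
eef_pos: [0.6178, -0.2382, 0.0255]
tcp_rot: [0.998, -0.068, 0.0, 0.0]
contact_force: [0.2, -1.0, -0.6]
opening: 0.902
finger_force: 0.0
```

Emit:
jog_arm(deltas="0 0 0.5 0 0 0;0 0 1 0 0 0;0 0 1 0 0 0;0 0 1 0 0 0;0 0 1 0 0 0;0 0 1 0 0 0;0 0 1 0 0 0;0 0 1 0 0 0;0 0 1 0 0 0;-1 0 0 0 0 0;-1 0 0 0 0 0;-1 0 0 0 0 0;0 0 0 0 0 0;0 0 0 0 0 0")

```text
time: 24.45
eef_pos: [0.5583, -0.2384, 0.1961]
tcp_rot: [0.998, -0.068, 0.0, 0.0]
contact_force: [-0.1, -0.1, -0.0]
opening: 0.902
finger_force: 0.0
```

Run:
```python
from h import *
w,s=cam('wrist')[0],cam('side')[0]
cv2.imwrite('pics/end.png',np.hstack([cv2.resize(w,(400,300)),cv2.resize(s,(400,300))]))
```

```text
(no output)
```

View pics/end.png

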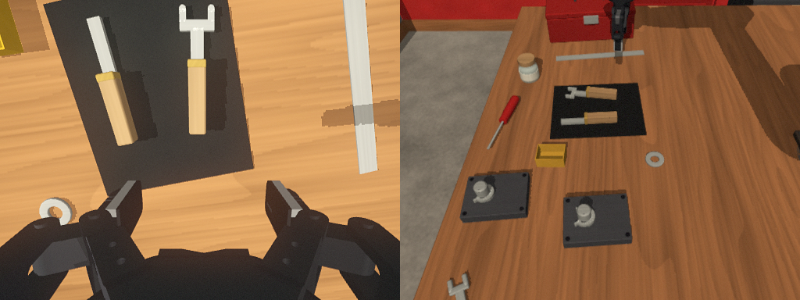

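The fork lies flat on the mat at (197,70) in the wrist view, and the clip is on its shaft at (584,212) in the side view. The gripper is clear of everything.

```bash
python3 -c "
from plant import ctrl
print(ctrl.sign_off())"
```

```text
the job is handed in; nothing more can be done
None
```

The clip was pushed onto the shaft groove with the fork until it stopped moving under 20 N, the fork was laid flat back on the mat, and the job was handed in at about 24.5 s; no verdict was returned.

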